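# Release the battery tray of a bench tester through its slot

## Robot

A 7-joint arm with a two-finger parallel gripper is mounted at the origin on the work surface. World frame = base frame: x ahead of the robot, y to its left, z up, the work surface at z = 0. Lengths are in m, angles in rad, forces in N, time in s.
With the tool pointing down it reaches from about 0.4 to 0.875 m from the base axis. Payload 19.3 kg.
Tool frame: the origin (TCP) lies at the very end of the fingers, on their centre line; the grasp point (between the pads) lies 19 mm behind it; z points along the fingers, y is the line along which they close (so a half turn about z gives the same grasp; the last joint's range is limited). The gripper opens to 85 mm and grips with 20 to 120 N. Pads are 22 mm wide; open, the fingers measure 114 mm over their backs; the gripper's body (76 mm by 85 mm) begins 54 mm behind the grasp point. The pads swing forward as they close: fully open they stand 13 mm farther back than shut.
Start: joints at [-1.216, 0.521, -0.036, 1.599, 0.021, 1.021, -0.113], TCP at [0.258, 0.569, 0.231] pointing down, gripper open.
Joint ranges: [-2.91, 2.91], [-0.3, 2.13], [-1.5, 1.42], [0.17, 2.43], [-1.26, 4.41], [0.16, 1.93], [-2.52, 2.52]. Speed limits (rad/s): [1.89, 1.89, 2.39, 2.39, 3.01, 3.01, 3.01].

## Interface

Orientations are given as [roll, pitch, yaw] about the fixed x, y, z axes, in that order (R = Rz(yaw) Ry(pitch) Rx(roll)).
In Python, from workcell import bot gives the robot as it stands.
- The arm moves only by the shell command python3 -m crank 'ROWS' [FORCE]. ROWS is a JSON object of lists of equal length, an entry for each row: "travel": the shift along the world's x, y, z in cm, a list of three; "turn": the turn, a rotation vector about the world's x, y, z in degrees, a list of three; "gripper": the closure, from 0 (fully open) to 1 (shut). A call has exactly 5 rows; each row is the pose to reach, as a shift and turn from the pose commanded when the call began; what a row does not reach only later rows make up. A row lasts 1/10 s, in which the tool goes at most 50 mm and 8.59 degrees, less where a joint would pass 70% of its speed; a pose out of reach is approached as far as the arm can. A call with a gripper value outside its range is refused whole. The fingers move at their own pace and stop on an object; FORCE is the grip in N (left out, the last holds). Time passes only in rows, so rows that repeat a pose let the fingers close, or fill a call up. It gives the time, the measured TCP pose, the force, the opening and the grip force at its end, in the units of the state.
- bot.observe(): the state, without advancing time (a new reading comes with each control period).
- bot.grab_frame(name): name is "scene" or "top" or "wrist"; returns a dict with "pixels" (480x640x3 uint8, red, green, blue), "fx", "fy", "cx", "cy" (pixels), "dist" ([k1, k2, p1, p2, k3] as OpenCV has them; the pictures are not rectified), "extrinsics" (4x4, takes a point from world to camera coordinates). Camera axes: x right, y down, z forward; pixel columns grow to the right and rows downward; lengths in m; the calibration is good to about 2 mm. A picture is of the moment at which its call begins. There is no depth.
- bot.job_done(): hands the job in; it is judged then, once.
The state is a dict: "clock": time; "qpos": joint angles; "qd": joint speeds; "joint_efforts": joint torques, N m; "position": TCP position; "tool_rot": TCP orientation; "force": force on the tool from outside, world axes, zero at the start; "moment": the same for the moment, N m; "grip_width": finger opening in m; "finger_force": force on a finger pad.
Only numpy, scipy, OpenCV 4.12 (cv2) and the standard library are available. Lean on these libraries where they do the work, as an engineer would, in place of code of your own. Each camera call takes 0.05 s, during which the arm holds its last target. There are 200 camera calls.

## Task

Take the release pin (the one with the square handle) out of the wooden block, push it down through the narrow slot in the top of the grey tester, feel for the latch tab hidden below and press it gently until the battery tray springs out of the front. Then put the pin back upright in its own hole in the block, fully home, and let go; the tray stays out and everything else stays where it was.

Things in the scene. Friction and masses are not known exactly. Their poses are not given: they have to be found in the camera images.
- pin: release pin, upright in a hole of the block: round flat-ended steel shaft 6 mm thick, 68 mm long; above it a square brass handle 18 x 18 mm, 45 mm tall, 120 g. Origin at the centre of the shaft's lower end (tip), z up the pin. At the start the handle rests on the block, tip 7 mm above the table, handle faces square to the block's x and y. The other pins have round handles
- block: fixed dark wooden block 60 (x) x 170 (y) x 75 mm high, origin at the centre of its underside. Three upright square through holes 9 x 9 mm with a 2 mm chamfer at block y = -50, 0 and +50 mm, x = 0; each holds one pin, and which pin stands in which hole varies
- tester: fixed grey instrument box 150 (x) x 200 (y) x 100 mm high, origin at the centre of its underside, front (display, knobs, battery tray) facing its own -x. The slot is the only opening in its top. Pressing any part of it, or inside it, with the pin harder than 18 N damages it
- slot (a point): centre of the slot's mouth, level with the tester's top, 100 mm above the table; axes as the tester's. The slot runs along y: 56 mm long, 9 mm wide (along x), with a 2 mm chamfer, through an 8 mm thick top plate
- channel (a point): middle of the rigid floor of the channel under the slot, 58 mm below the mouth; the channel is 15 mm wide and 70 mm long (along y). Beside the hidden tab a pin meets nothing until this floor
- latch_zone (a point): middle of the space, 28 mm below the mouth, where the hidden tab is. The tab is a stair of four level treads along y, each 10 mm long, 10 mm wide: tops 16, 24, 32, 40 mm below the mouth, shallowest at +y. The stair's middle lies anywhere up to 26 mm from here along y. It moves straight down on a spring: gives at 4 N, frees the tray after 5 mm at about 7 N, rigid stop at 7 mm, springs back
- tray (a joint): how far the battery tray has slid out of the tester's front (m): 0 latched shut (it may read up to 0.002), 0.022 fully out, where a spring pushes it as soon as the latch is freed, and keeps it
- tray_front (a point): centre of the tray's grey front panel (122 mm wide, 34 mm high), on its outer face; moves along the tester's -x as the tray comes out
- burnisher: another pin in the block, round straight handle 18 mm in diameter, 42 mm tall; not to be used. Origin at its tip
- scriber: another pin in the block, mushroom-shaped round handle 24 mm in diameter at its head, 34 mm tall; not to be used. Origin at its tip
- loupe: black eye loupe 30 mm in diameter, 30 mm tall, stuck down; origin under its centre
- partscase: small wooden parts case 60 x 45 x 22 mm, loose on the table; origin under its centre
- jar: small glass jar 40 mm in diameter, 45 mm tall, stuck down; origin under its centre
- gauge: loose steel gauge block 35 x 30 x 20 mm; origin under its centre
- driver: screwdriver 160 mm long, lying, stuck down; origin under its middle
There are look-alikes about, which are no part of the job. What is shaped like the pin but blue or turquoise is not meant.

How it is judged:
On the way, in this order (a step that is already met when the one before it is completed fails the run):
1. the pin's tip is through the slot, more than 10 mm below the tester's top, with the tray still shut (z of pin in the frame of slot between -0.06 and -0.01 m and x of pin in the frame of slot between -0.008 and 0.008 m and y of pin in the frame of slot between -0.03 and 0.03 m and value of joint tray below 0.006 m), for 0.1 s.
2. the tray springs out by more than 15 mm while the pin is still in the slot (value of joint tray above 0.015 m and z of pin in the frame of slot below -0.01 m and horizontal distance between pin and slot below 0.03 m), for 0.1 s.
At the end, for the whole second after the job is handed in: the tray is out by more than 15 mm and the pin is at rest back in the hole it came from, fully home (within 6 mm of where it started) and upright within 0.1 rad, released (value of joint tray above 0.015 m and distance of pin from where it was at the start of the episode below 0.006 m and angle between pin's own z axis and vertical below 0.1 rad and linear speed of pin below 0.02 m/s); the robot touches nothing.
It fails at once if the pin presses on the tester, its latch tab or its tray with more than 18 N (contact force between pin and tester above 18 N).
It fails at once if one of the other pins or another loose thing is moved by more than 25 mm (distance of any of burnisher, scriber, partscase, gauge from where it was at the start of the episode above 0.025 m).
It also fails if it takes over 61 s, if anything falls off the work surface, if the arm or the gripper's body presses on something with over 40 N, if the wrist force passes 120 N, or if a joint passes its speed limit or range.

## Working session

There is one attempt and no reset: what is moved stays moved. The work goes in short steps, Python scripts to look and compute and a shell command to move; the robot and the scene stay as the last step left them, time stands still between calls to the robot, and variables do not carry over. Pictures are saved under pics/ and viewed, at most 10 in all, crops included, and the job is handed in when it is done.

```bash
mkdir -p pics; cat > h.py <<'E'
import numpy as np,cv2,pickle
from workcell import bot
def grab(n,tag):
    f=bot.grab_frame(n); pickle.dump(f,open(f'pics/{tag}.pkl','wb'))
    cv2.imwrite(f'pics/{tag}.png',cv2.cvtColor(np.array(f['pixels']),cv2.COLOR_RGB2BGR)); return f
def load(tag): return pickle.load(open(f'pics/{tag}.pkl','rb'))
def K(f): return np.array([[f['fx'],0,f['cx']],[0,f['fy'],f['cy']],[0,0,1.]])
def ray(f,uv):
    E=np.array(f['extrinsics']);R,t=E[:3,:3],E[:3,3]
    n=cv2.undistortPoints(np.array(uv,float).reshape(-1,1,2),K(f),np.array(f['dist'],float)).reshape(-1,2)
    d=np.c_[n,np.ones(len(n))]@R; return -R.T@t,d
def onz(f,uv,z):
    c,d=ray(f,uv); return c+d*((z-c[2])/d[:,2])[:,None]
def proj(f,P):
    E=np.array(f['extrinsics']); r,_=cv2.Rodrigues(E[:3,:3])
    return cv2.projectPoints(np.array(P,float).reshape(-1,1,3),r,E[:3,3],K(f),np.array(f['dist'],float))[0].reshape(-1,2)
E
python3 - <<'E'
from h import *
for n in('top','scene'):
    f=grab(n,n+'0'); print(n,ray(f,[[320,240]]),f['fx'])
print(bot.observe())
E
```

```text
top (array([0.50674912, 0.04810823, 1.0034618 ]), array([[ 0.03702683, -0.04289475, -0.99854943]])) 467.8701530309762
scene (array([ 1.36641703, -0.32298775,  0.6578099 ]), array([[-0.7701759 ,  0.35037349, -0.53334349]])) 491.97294450000356
{'clock': 0.1, 'qpos': array([-1.21617019,  0.52193473, -0.03633615,  1.59993925,  0.02120415,
        1.02109843, -0.11281203]), 'qd': array([-0.00105598,  0.00040228, -0.00114897,  0.00084659,  0.00056489,
        0.00108982, -0.00081949]), 'joint_efforts': array([ 3.08987270e-03, -9.28496289e+01,  1.98298641e+00, -3.70531869e+01,
        1.79380394e-02,  5.28102639e-03,  1.38482096e-05]), 'position': array([0.25750646, 0.56916243, 0.23079966]), 'tool_rot': array([-3.14060035e+00,  6.84682565e-05,  2.71675305e+00]), 'force': array([ 0.15670909,  0.24154186, -0.12813207]), 'moment': array([ 0.02020153, -0.02503019, -0.02610146]), 'finger_force': 0.0, 'grip_width': 0.0852855919126402}
```

View pics/top0.png

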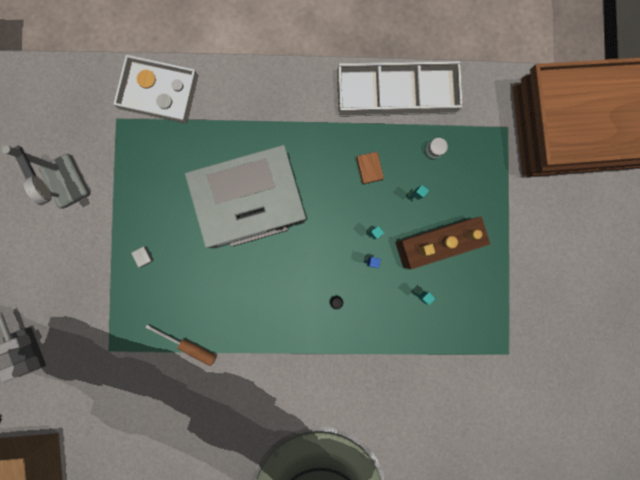

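View pics/scene0.png

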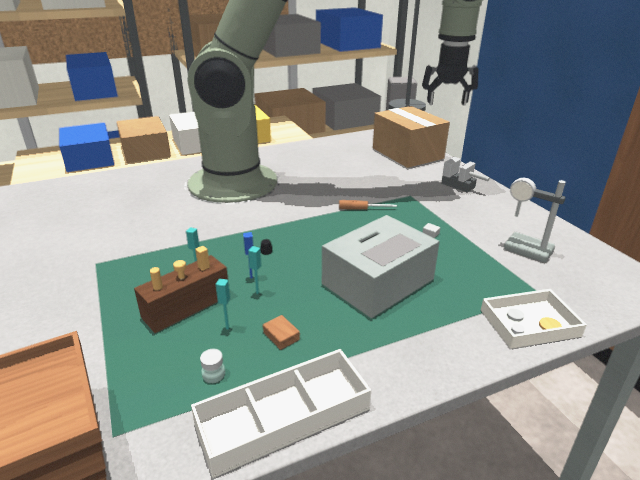

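The top view shows the square-handled pin at about (429,250), in the block's left (+y) hole, and the slot at about (251,213). The tester's front faces down the image, towards the robot. Next I measure these.

```bash
python3 - <<'E'
from h import *
f=load('top0'); im=np.array(f['pixels']); hsv=cv2.cvtColor(im,cv2.COLOR_RGB2HSV)
def comps(m,x0,y0,x1,y1,z,amin=15):
    mm=np.zeros_like(m); mm[y0:y1,x0:x1]=m[y0:y1,x0:x1]
    for c in cv2.findContours(mm,cv2.RETR_EXTERNAL,cv2.CHAIN_APPROX_NONE)[0]:
        if cv2.contourArea(c)<amin: continue
        r=cv2.minAreaRect(c); bp=onz(f,cv2.boxPoints(r),z)
        e1,e2=bp[1]-bp[0],bp[2]-bp[1]; L=e1 if np.linalg.norm(e1)>np.linalg.norm(e2) else e2
        print(r[0],'world',bp.mean(0).round(4),'sz mm',(1e3*np.linalg.norm(e1)).round(1),(1e3*np.linalg.norm(e2)).round(1),'long ang',np.degrees(np.arctan2(L[1],L[0])).round(2)%180)
print('handles z.12'); comps(cv2.inRange(hsv,(12,80,130),(35,255,255)),395,215,495,270,.12)
print('slot z.1'); g=cv2.cvtColor(im,cv2.COLOR_RGB2GRAY); comps((g<70).astype('u1')*255,225,200,275,225,.1)
# tester top / block top edges
print('tester'); comps(((hsv[...,1]<60)&(g>85)).astype('u1')*255,175,140,312,250,.1,500)
print('block'); comps(cv2.inRange(hsv,(0,60,20),(30,255,255)),395,215,495,272,.075,500)
a=cv2.resize(im[205:280,385:500],None,fx=5,fy=5,interpolation=cv2.INTER_CUBIC)
b=cv2.resize(im[140:250,180:312],None,fx=3,fy=3,interpolation=cv2.INTER_CUBIC)
W=max(a.shape[1],b.shape[1]); 
o=np.zeros((max(a.shape[0],1),W,3),'u1');o[:a.shape[0],:a.shape[1]]=a
cv2.imwrite('pics/crop.png',cv2.cvtColor(o,cv2.COLOR_RGB2BGR)); cv2.imwrite('pics/cropb.png',cv2.cvtColor(b,cv2.COLOR_RGB2BGR))
E
```

```text
handles z.12
(429.176513671875, 249.20590209960938) world [ 0.5251 -0.1983  0.12  ] sz mm 18.3 18.5 long ang 14.409999999999997
(451.5, 241.5) world [ 0.5404 -0.2415  0.12  ] sz mm 21.4 21.1 long ang 90.88
(477.5, 234.0) world [ 0.5556 -0.2921  0.12  ] sz mm 17.6 15.4 long ang 90.92
slot z.1
(249.90565490722656, 212.66981506347656) world [0.591  0.1455 0.1   ] sz mm 53.5 7.2 long ang 106.99
tester
(245.47169494628906, 198.6509246826172) world [0.6186 0.1545 0.1   ] sz mm 203.9 165.1 long ang 107.2
block
(442.68505859375, 242.69216918945312) world [ 0.5397 -0.2389  0.075 ] sz mm 182.4 61.9 long ang 108.03
```

View pics/crop.png

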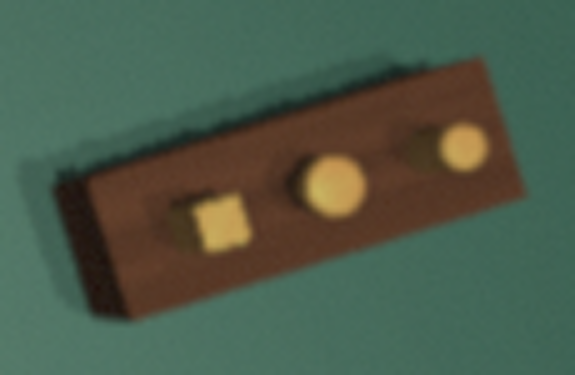

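The crop shows the square handle at the block's left hole, with clear block corners. I'll move above the pin and measure again from the wrist.

```bash
python3 -m crank '{"travel":[[3,-4,1],[6,-8,2],[9,-12,3],[12,-16,3],[15,-20,3]],"turn":[[0,0,-4],[0,0,-8],[0,0,-12],[0,0,-14],[0,0,-16]],"gripper":[0,0,0,0,0]}' 60
python3 -m crank '{"travel":[[2,-4,0],[4,-8,0],[6,-12,0],[7,-16,0],[8,-20,0]],"turn":[[0,0,-4],[0,0,-8],[0,0,-12],[0,0,-14],[0,0,-16]],"gripper":[0,0,0,0,0]}'
python3 -m crank '{"travel":[[1,-4,0],[2,-8,0],[3,-12,0],[4,-16,0],[4,-20,0]],"turn":[[0,0,-4],[0,0,-8],[0,0,-12],[0,0,-14],[0,0,-16.7]],"gripper":[0,0,0,0,0]}'
python3 -m crank '{"travel":[[0,-4,0],[0,-8,0],[0,-12,0],[0,-16,0],[0,-16.7,0]],"turn":[[0,0,0],[0,0,0],[0,0,0],[0,0,0],[0,0,0]],"gripper":[0,0,0,0,0]}'
python3 - <<'E'
from h import *
f=grab('wrist','w1'); print(ray(f,[[320,240]]),f['fx']); s=bot.observe(); print(s['position'],s['tool_rot'],s['clock'],s['qpos'])
E
```

```text
clock: 0.6
position: [0.4067, 0.37, 0.2615]
tool_rot: [3.141, 0.0, 2.436]
force: [1.0, 1.9, -0.1]
grip_width: 0.0856
finger_force: 0.0
clock: 1.1
position: [0.486, 0.17, 0.2611]
tool_rot: [-3.141, 0.0, 2.157]
force: [0.6, 0.1, 0.5]
grip_width: 0.0855
finger_force: 0.0
clock: 1.6
position: [0.5264, -0.0299, 0.2611]
tool_rot: [-3.142, 0.0, 1.865]
force: [0.7, -0.3, 0.9]
grip_width: 0.0853
finger_force: 0.0
clock: 2.1
position: [0.5248, -0.2, 0.2612]
tool_rot: [-3.141, 0.002, 1.862]
force: [-0.0, -0.3, -1.3]
grip_width: 0.0854
finger_force: 0.0
(array([ 0.50072496, -0.12430895,  0.40430959]), array([[ 0.07208267, -0.29377839, -0.95328651]])) 343.20634881576206
[ 0.52502533 -0.19876557  0.26108328] [-3.14069777e+00  9.41518571e-04  1.86244045e+00] 2.15 [-0.03010394  0.4117406   0.39128469  1.75185459 -0.17930039  1.01350865
  0.71860064]
```

View pics/w1.png

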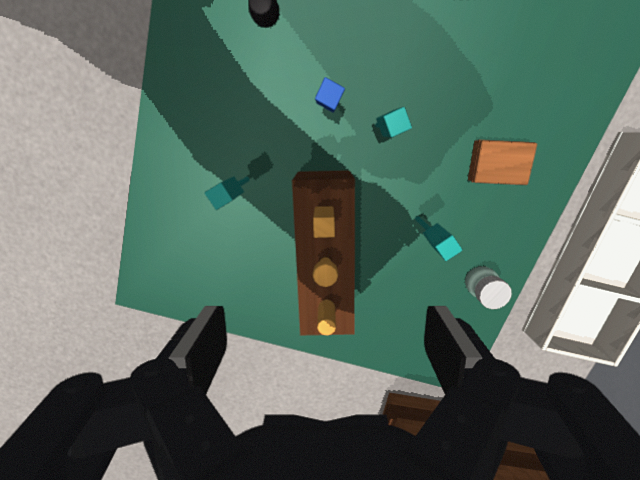

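The wrist view shows the block upright at columns 295–355, with the square handle at about (324,221) and the other two pins below it in the image. Next I get precise edges.

```bash
python3 - <<'E'
from h import *
f=load('w1'); im=np.array(f['pixels']); hsv=cv2.cvtColor(im,cv2.COLOR_RGB2HSV)
m=cv2.inRange(hsv,(0,60,20),(30,255,255))
m2=(~((hsv[...,0]>40)&(hsv[...,0]<110))).astype('u1')
# block edges per row: first green->wood transitions around col 325
L,R=[],[]
for v in range(195,325,4):
    row=m[v,280:375]>0; ix=np.where(row)[0]
    if len(ix): L.append([280+ix.min()-.5,v]);R.append([280+ix.max()+.5,v])
def line(P):
    P=P[:,:2]; c=np.median(P,0); vx,vy,x,y=cv2.fitLine(P.astype('f4'),cv2.DIST_HUBER,0,.001,.001).ravel()
    r=abs((P-[x,y])@[-vy,vx]); return np.array([x,y]),np.array([vx,vy])*np.sign(vy),r.mean()
a=line(onz(f,L,.075)); b=line(onz(f,R,.075))
for q in(a,b): print('edge',q[0],'ang',np.degrees(np.arctan2(q[1][1],q[1][0])),'res',q[2])
n=np.array([a[1][1],-a[1][0]]);print('width',(b[0]-a[0])@n)
bm=cv2.inRange(hsv,(14,90,110),(35,255,255)); print('hsv handle',[hsv[v,324].tolist() for v in range(200,242,3)])
print('TCP proj heights',proj(f,[[.525,-.1988,z] for z in(.26,.12,.08)]).round(1))
print('predicted handle top/bot centre',proj(f,[[.5251,-.1983,.12],[.5251,-.1983,.075]]).round(1))
cv2.imwrite('pics/w1c.png',cv2.cvtColor(cv2.resize(im[165:345,280:375],None,fx=4,fy=3.3,interpolation=cv2.INTER_NEAREST),cv2.COLOR_RGB2BGR))
c=load('top0'); P=onz(c,np.array([[88,180],[483,57],[525,195],[130,320]])/5+[385,205]-.4,.075); print('block top corners',P.round(4).tolist(),P.mean(0))
d=P[0]-P[1];d2=P[3]-P[2]; print([np.degrees(np.arctan2(q[1],q[0])) for q in(d,d2)],np.linalg.norm(d),np.linalg.norm(d2))
E
```

```text
edge [ 0.5081578  -0.25391948] ang 107.93389 res 0.0002673289568433329
edge [ 0.5636313  -0.23065329] ang 108.01599 res 0.00023844716385342153
width 0.059942298
hsv handle [[10, 166, 46], [13, 152, 47], [15, 166, 69], [18, 165, 94], [18, 165, 93], [18, 165, 88], [18, 167, 154], [17, 159, 167], [17, 163, 171], [17, 163, 169], [18, 164, 165], [18, 167, 160], [18, 166, 154], [11, 169, 59]]
TCP proj heights [[329.3 306.1]
 [327.4 226.9]
 [327.2 215.9]]
predicted handle top/bot centre [[327.7 226.4]
 [327.4 214.3]]
block top corners [[0.5425, -0.1563, 0.075], [0.5946, -0.3172, 0.075], [0.5391, -0.3343, 0.075], [0.4868, -0.1735, 0.075]] [ 0.54072119 -0.24532492  0.075     ]
[np.float64(107.95803967341882), np.float64(108.00955146465502)] 0.16911258179390573 0.16905388233983748
```

View pics/w1c.png

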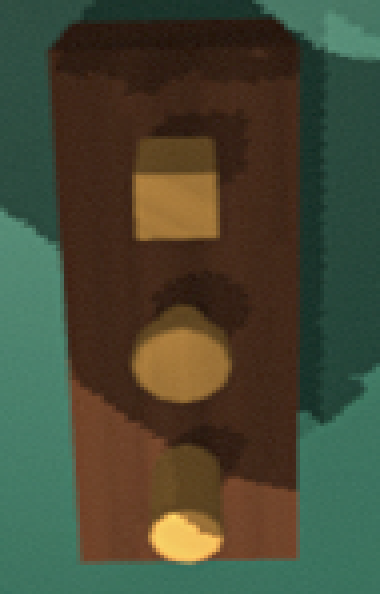

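The block yaw is 18.0°, and the hole predicted from the block corners matches the handle. The top and wrist cameras disagree by about 3.5 mm along block x, so I'll take the middle, close softly and read the side force.

```bash
python3 -m crank '{"travel":[[-0.15,0,-4],[-0.15,0,-8],[-0.15,0,-11],[-0.15,0,-13],[-0.15,0,-14]],"turn":[[0,0,1.3],[0,0,1.3],[0,0,1.3],[0,0,1.3],[0,0,1.3]],"gripper":[0,0,0,0,0]}' 20
python3 -m crank '{"travel":[[0,0,-1],[0,0,-2],[0,0,-3],[0,0,-4],[0,0,-4]],"turn":[[0,0,0],[0,0,0],[0,0,0],[0,0,0],[0,0,0]],"gripper":[0,0,0,0,0]}'
python3 - <<'E'
from h import *
f=grab('wrist','w2'); s=bot.observe(); print(s['position'],s['tool_rot'],s['force'])
im=np.array(f['pixels']); P=proj(f,[[.5236,-.1987,.12],[.5236,-.1987,.1]]);print(P)
cv2.imwrite('pics/w2c.png',cv2.cvtColor(im,cv2.COLOR_RGB2BGR))
E
```

```text
clock: 2.65
position: [0.5237, -0.1938, 0.1195]
tool_rot: [-3.14, -0.002, 1.891]
force: [-0.6, -0.1, 0.6]
grip_width: 0.0859
finger_force: 0.0
clock: 3.15
position: [0.5239, -0.195, 0.0802]
tool_rot: [-3.14, -0.001, 1.889]
force: [-0.4, 0.7, -0.8]
grip_width: 0.0854
finger_force: 0.0
[ 0.52414367 -0.19525139  0.08086518] [-3.14093847e+00 -3.64787576e-04  1.88930113e+00] [ 0.14288188 -0.43463397 -0.56071086]
[[324.95908334 372.45928317]
 [324.99822013 340.30678945]]
```

View pics/w2c.png

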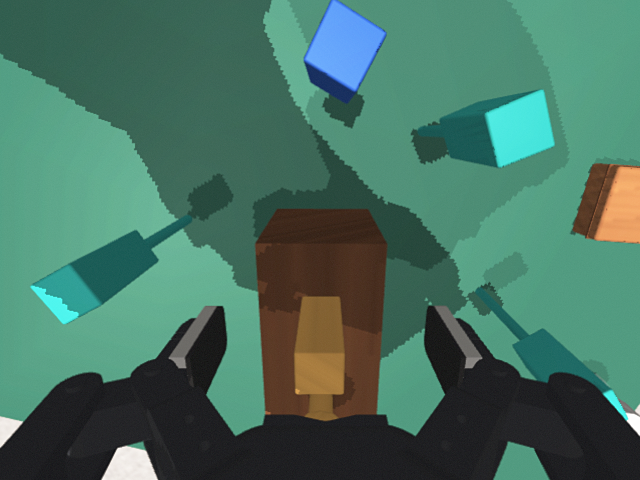

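The fingers are centred on column 325.5 and the handle on about 319.5–322. The pin is therefore about 2 mm to the left, as the wrist camera said. I correct for that and close softly.

```bash
python3 -m crank '{"travel":[[-0.2,-0.35,0],[-0.2,-0.35,0],[-0.2,-0.35,0],[-0.2,-0.35,0],[-0.2,-0.35,0]],"turn":[[0,0,0],[0,0,0],[0,0,0],[0,0,0],[0,0,0]],"gripper":[0,0,0.5,0.6,0.65]}' 20
python3 -m crank '{"travel":[[0,0,0],[0,0,0],[0,0,0],[0,0,0],[0,0,0]],"turn":[[0,0,0],[0,0,0],[0,0,0],[0,0,0],[0,0,0]],"gripper":[0.8,1,1,1,1]}' 20
python3 -m crank '{"travel":[[0,0,0],[0,0,0],[0,0,0],[0,0,0],[0,0,0]],"turn":[[0,0,0],[0,0,0],[0,0,0],[0,0,0],[0,0,0]],"gripper":[1,1,1,1,1]}' 20
python3 -c "
from workcell import bot
s=bot.observe();print(s['position'],s['force'],s['moment'])"
```

```text
clock: 3.7
position: [0.5225, -0.1987, 0.0814]
tool_rot: [3.141, 0.0, 1.89]
force: [0.4, 0.7, -0.4]
grip_width: 0.0442
finger_force: 0.0
clock: 4.2
position: [0.5224, -0.1987, 0.0814]
tool_rot: [3.142, -0.0, 1.89]
force: [-1.6, 0.6, 4.1]
grip_width: 0.018
finger_force: 24.4
clock: 4.7
position: [0.5224, -0.1987, 0.0814]
tool_rot: [3.142, -0.0, 1.889]
force: [-3.0, 1.3, 4.8]
grip_width: 0.0175
finger_force: 24.6
[ 0.52237386 -0.19871769  0.08136215] [-2.96272667  1.29061261  4.76371643] [ 0.20229783  0.3581337  -0.00070205]
```

```bash
python3 -m crank '{"travel":[[0,0,0],[0,0,0],[0,0,0],[0,0,0.3],[0,0,0.6]],"turn":[[0,0,0],[0,0,0],[0,0,0],[0,0,0],[0,0,0]],"gripper":[1,1,1,1,1]}' 60
python3 -m crank '{"travel":[[0,0,0.8],[0,0,1.6],[0,0,2.4],[0,0,3.2],[0,0,4]],"turn":[[0,0,0],[0,0,0],[0,0,0],[0,0,0],[0,0,0]],"gripper":[1,1,1,1,1]}'
python3 -m crank '{"travel":[[0,0,1.5],[0,0,3],[0,0,5],[0,0,7],[0,0,8.4]],"turn":[[0,0,0],[0,0,0],[0,0,0],[0,0,0],[0,0,0]],"gripper":[1,1,1,1,1]}'
python3 - <<'E'
from h import *
s=bot.observe(); print(s['position'],s['force'],s['moment'])
f=grab('wrist','w3')
f=load('top0'); im=np.array(f['pixels']); g=cv2.cvtColor(im,cv2.COLOR_RGB2GRAY)
cv2.imwrite('pics/slotc.png',cv2.cvtColor(cv2.resize(im[140:250,180:312],None,fx=6,fy=5,interpolation=cv2.INTER_NEAREST)[:600],cv2.COLOR_RGB2BGR))
E
```

```text
clock: 5.2
position: [0.5223, -0.1988, 0.0873]
tool_rot: [-3.141, -0.0, 1.889]
force: [0.8, -0.1, -1.3]
grip_width: 0.0174
finger_force: 58.4
clock: 5.7
position: [0.5224, -0.1987, 0.1281]
tool_rot: [3.141, 0.0, 1.89]
force: [-0.5, -0.3, -1.5]
grip_width: 0.0171
finger_force: 58.4
clock: 6.2
position: [0.5225, -0.1988, 0.213]
tool_rot: [3.141, 0.001, 1.889]
force: [-0.3, 0.0, -1.8]
grip_width: 0.0176
finger_force: 58.5
[ 0.52251003 -0.19881673  0.21299798] [-0.30385817  0.01163089 -1.75411751] [ 0.00232371 -0.00125704 -0.02116584]
```

View pics/slotc.png

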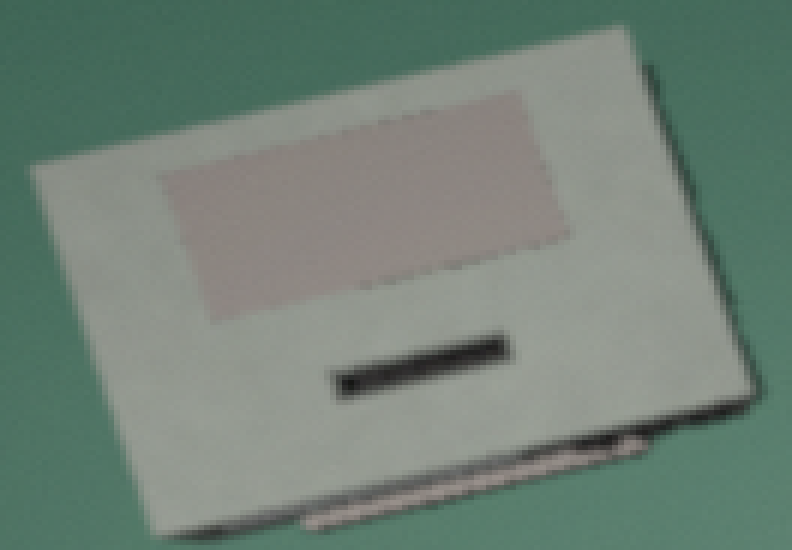

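View pics/w3.png

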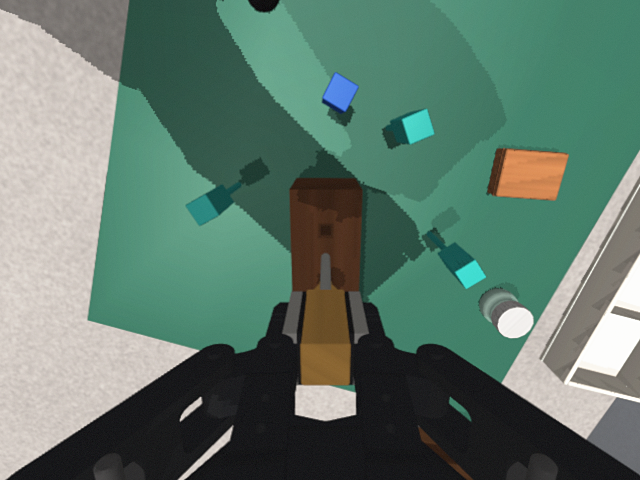

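The top-view crop shows the slot clearly, about 12° to 17° off horizontal. The wrist view shows the empty hole at (326,230) and the shaft tip near (325,256). I'll carry the pin to above the slot and look from the same geometry.

```bash
python3 -m crank '{"travel":[[0.5,3,0],[1.5,7,0],[2.3,11,0],[3,15,0],[3.5,19,0]],"turn":[[0,0,0],[0,0,0],[0,0,0],[0,0,0],[0,0,0]],"gripper":[1,1,1,1,1]}'
python3 -m crank '{"travel":[[0.7,4,0],[1.5,8,0],[2.2,12,0],[2.8,14.5,0],[3.1,15.4,0]],"turn":[[0,0,0],[0,0,0],[0,0,0],[0,0,0],[0,0,0]],"gripper":[1,1,1,1,1]}'
python3 -m crank '{"travel":[[0,0,0],[0,0,0],[0,0,0],[0,0,0],[0,0,0]],"turn":[[0,0,0],[0,0,0],[0,0,0],[0,0,0],[0,0,0]],"gripper":[1,1,1,1,1]}'
python3 - <<'E'
from h import *
f=load('w3'); im=np.array(f['pixels']); g=cv2.cvtColor(im,cv2.COLOR_RGB2GRAY)
m=np.zeros_like(g); sub=g[218:243,312:340]; t=np.percentile(sub,15); 
c=max(cv2.findContours((sub<t).astype('u1'),cv2.RETR_EXTERNAL,cv2.CHAIN_APPROX_NONE)[0],key=cv2.contourArea)
r=cv2.minAreaRect(c); uv=np.array(r[0])+[312,218]; print('hole',uv,r[1:],onz(f,uv,.075))
f=grab('wrist','w4'); s=bot.observe(); print(s['position'],s['tool_rot'],s['force'],s['clock'])
E
```

```text
clock: 6.75
position: [0.5574, -0.0071, 0.2113]
tool_rot: [3.142, -0.0, 1.889]
force: [1.4, -0.7, -1.2]
grip_width: 0.0172
finger_force: 58.6
clock: 7.25
position: [0.5882, 0.1486, 0.2109]
tool_rot: [-3.141, -0.001, 1.893]
force: [-0.1, 0.5, -1.5]
grip_width: 0.0177
finger_force: 58.6
clock: 7.75
position: [0.5884, 0.1446, 0.2114]
tool_rot: [3.141, 0.0, 1.888]
force: [-0.4, 1.0, -1.3]
grip_width: 0.0173
finger_force: 58.6
hole [325.5 230. ] ((10.0, 11.0), 90.0) [[ 0.52195449 -0.19967217  0.075     ]]
[0.58837761 0.14471289 0.21141088] [3.14149971e+00 2.89189937e-05 1.88876456e+00] [ 0.2872235   0.46601033 -0.71474312] 7.8
```

View pics/w4.png

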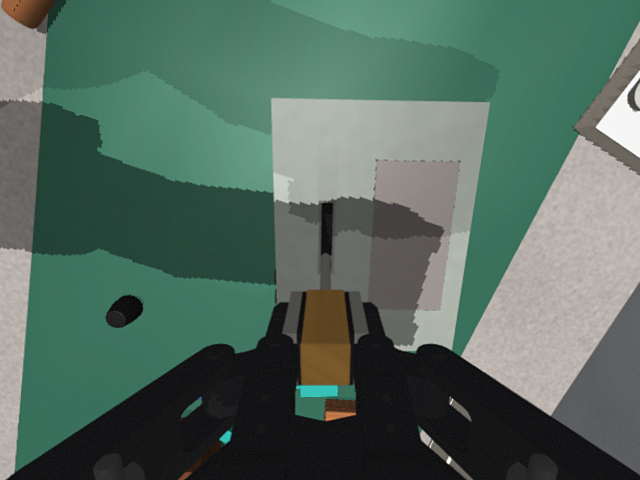

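The wrist view shows the slot at columns 321–333, from row 203 down to the shaft tip near (326,256). Next I measure the slot's centre line and far end.

```bash
python3 - <<'E'
from h import *
f=load('w4'); im=np.array(f['pixels']); g=cv2.cvtColor(im,cv2.COLOR_RGB2GRAY)
for v in range(198,262,6): print(v,g[v,314:342:1].tolist())
C=[]
for v in range(208,250,2):
    ix=np.where(g[v,316:340]<45)[0]
    if len(ix): C.append([316+(ix.min()+ix.max())/2,v])
W=onz(f,C,.1); vx,vy,x,y=cv2.fitLine(W[:,:2].astype('f4'),cv2.DIST_HUBER,0,.001,.001).ravel()
s=np.sign(vy); u=np.array([vx,vy])*s; n=np.array([u[1],-u[0]])
print('ang',np.degrees(np.arctan2(u[1],u[0])))
T=np.array([.5884,.1447]); print('TCP off slot line along x_t (mm)',(T-[x,y])@n*1e3)
print('g col 326',[(v,int(g[v,326])) for v in range(196,212)])
e=onz(f,[[327,203]],.1)[0,:2]; print('far end along y_t from TCP mm',(e-T)@u*1e3)
t=load('top0'); e2=onz(t,[[180+332/6-.4,140+385/5-.4],[180+510/6-.4,140+345/5-.4]],.1);print('top slot ends',e2)
P=onz(t,np.array([[30,165],[625,28],[757,400],[155,535]])/[6,5]+[180,140]-.4,.1);print(P, [np.degrees(np.arctan2(*(a-b)[1::-1])) for a,b in((P[0],P[1]),(P[3],P[2]))])
E
```

```text
198 [174, 175, 173, 171, 168, 169, 168, 168, 168, 168, 169, 169, 169, 169, 169, 170, 168, 155, 143, 154, 170, 169, 160, 124, 102, 105, 84, 76]
204 [84, 119, 152, 152, 123, 76, 71, 54, 11, 6, 6, 4, 6, 9, 10, 10, 6, 9, 30, 55, 72, 74, 79, 82, 80, 82, 83, 80]
210 [82, 82, 81, 81, 79, 73, 70, 50, 14, 15, 7, 15, 16, 14, 16, 13, 10, 13, 30, 60, 74, 74, 79, 79, 81, 80, 79, 80]
216 [81, 83, 84, 82, 77, 72, 67, 44, 17, 13, 24, 21, 25, 28, 22, 26, 27, 27, 41, 64, 72, 76, 79, 82, 82, 79, 81, 83]
222 [94, 85, 80, 86, 90, 78, 76, 52, 16, 12, 14, 13, 16, 24, 28, 23, 26, 24, 47, 70, 75, 79, 81, 83, 81, 83, 83, 82]
228 [107, 107, 107, 109, 101, 89, 75, 40, 15, 17, 9, 13, 17, 18, 26, 26, 21, 22, 51, 73, 74, 78, 82, 83, 84, 84, 83, 83]
234 [108, 109, 110, 108, 95, 83, 76, 40, 14, 13, 19, 16, 12, 19, 24, 22, 21, 29, 57, 72, 74, 79, 80, 88, 101, 111, 110, 108]
240 [109, 109, 110, 109, 95, 85, 73, 33, 14, 13, 18, 8, 12, 13, 28, 23, 18, 34, 71, 93, 99, 106, 107, 108, 107, 107, 106, 107]
246 [109, 107, 109, 108, 97, 90, 69, 30, 17, 17, 15, 7, 14, 15, 20, 10, 15, 32, 71, 93, 99, 105, 103, 107, 107, 107, 106
[... 164 characters left out ...]
, 79, 69, 72, 73, 75, 74, 72, 76, 73, 69, 65, 76, 90, 92, 98, 106, 108, 107, 106, 107, 105, 107]
ang 106.707344
TCP off slot line along x_t (mm) 0.6085092926896335
g col 326 [(196, 166), (197, 168), (198, 169), (199, 169), (200, 158), (201, 118), (202, 78), (203, 21), (204, 6), (205, 13), (206, 16), (207, 15), (208, 12), (209, 17), (210, 16), (211, 17)]
far end along y_t from TCP mm 27.959355237972268
top slot ends [[0.58295217 0.17421428 0.1       ]
 [0.59939127 0.11733615 0.1       ]]
[[0.6668849  0.27346539 0.1       ]
 [0.72413962 0.08246671 0.1       ]
 [0.57934937 0.03740344 0.1       ]
 [0.52420319 0.22957918 0.1       ]] [np.float64(106.6868921685187), np.float64(106.01120609078502)]
```

The TCP is on the slot's line within 0.6 mm, the same bias as at the hole, and is central along y. I descend to just above the mouth, then carefully to 13 mm deep.

```bash
python3 -m crank '{"travel":[[0,0,-1],[0,0,-2],[0,0,-2.8],[0,0,-3.2],[0,0,-3.2]],"turn":[[0,0,-1.3],[0,0,-1.3],[0,0,-1.3],[0,0,-1.3],[0,0,-1.3]],"gripper":[1,1,1,1,1]}'
python3 -m crank '{"travel":[[0,0,-0.2],[0,0,-0.4],[0,0,-0.5],[0,0,-0.6],[0,0,-0.7]],"turn":[[0,0,0],[0,0,0],[0,0,0],[0,0,0],[0,0,0]],"gripper":[1,1,1,1,1]}'
python3 -m crank '{"travel":[[0,0,-0.1],[0,0,-0.2],[0,0,-0.3],[0,0,-0.4],[0,0,-0.4]],"turn":[[0,0,0],[0,0,0],[0,0,0],[0,0,0],[0,0,0]],"gripper":[1,1,1,1,1]}'
python3 -c "
from workcell import bot
s=bot.observe();print(s['position'],s['force'],s['moment'])"
```

```text
clock: 8.3
position: [0.588, 0.1452, 0.1784]
tool_rot: [-3.14, 0.0, 1.867]
force: [-0.2, -0.9, -2.0]
grip_width: 0.0173
finger_force: 58.6
clock: 8.8
position: [0.5884, 0.1453, 0.1723]
tool_rot: [3.141, 0.0, 1.867]
force: [0.8, -0.8, -1.1]
grip_width: 0.0169
finger_force: 58.6
clock: 9.3
position: [0.5883, 0.1453, 0.1681]
tool_rot: [-3.141, 0.0, 1.867]
force: [0.1, 0.2, -1.6]
grip_width: 0.0171
finger_force: 58.6
[0.58829164 0.145275   0.1681197 ] [ 0.10094415  0.16451387 -1.62838941] [ 0.02417078 -0.01989328  0.01625705]
```

```bash
python3 -m crank '{"travel":[[0,0,-0.2],[0,0,-0.4],[0,0,-0.6],[0,0,-0.7],[0,0,-0.7]],"turn":[[0,0,0],[0,0,0],[0,0,0],[0,0,0],[0,0,0]],"gripper":[1,1,1,1,1]}'
python3 -m crank '{"travel":[[0,0,-0.1],[0,0,-0.2],[0,0,-0.3],[0,0,-0.4],[0,0,-0.5]],"turn":[[0,0,0],[0,0,0],[0,0,0],[0,0,0],[0,0,0]],"gripper":[1,1,1,1,1]}'
```

```text
clock: 9.8
position: [0.5883, 0.1452, 0.1611]
tool_rot: [-3.141, 0.0, 1.867]
force: [-0.1, 0.3, -1.7]
grip_width: 0.0174
finger_force: 58.6
clock: 10.3
position: [0.5884, 0.1453, 0.1562]
tool_rot: [-3.142, -0.0, 1.867]
force: [1.0, 0.2, -1.4]
grip_width: 0.0175
finger_force: 58.6
```

Depth is 18 mm with no contact. I continue in the same steps.

```bash
python3 -m crank '{"travel":[[0,0,-0.2],[0,0,-0.4],[0,0,-0.5],[0,0,-0.6],[0,0,-0.7]],"turn":[[0,0,0],[0,0,0],[0,0,0],[0,0,0],[0,0,0]],"gripper":[1,1,1,1,1]}'
python3 -m crank '{"travel":[[0,0,0],[0,0,-0.1],[0,0,-0.1],[0,0,-0.1],[0,0,-0.1]],"turn":[[0,0,0],[0,0,0],[0,0,0],[0,0,0],[0,0,0]],"gripper":[1,1,1,1,1]}'
```

```text
clock: 10.8
position: [0.5884, 0.1453, 0.1492]
tool_rot: [3.142, 0.0, 1.867]
force: [1.1, -0.4, -1.6]
grip_width: 0.0172
finger_force: 58.6
clock: 11.3
position: [0.5884, 0.1453, 0.1483]
tool_rot: [3.142, 0.0, 1.867]
force: [-0.7, 0.4, -1.8]
grip_width: 0.0172
finger_force: 58.6
```

```bash
python3 -m crank '{"travel":[[0,0,-0.2],[0,0,-0.4],[0,0,-0.6],[0,0,-0.7],[0,0,-0.8]],"turn":[[0,0,0],[0,0,0],[0,0,0],[0,0,0],[0,0,0]],"gripper":[1,1,1,1,1]}'
```

```text
clock: 11.8
position: [0.5884, 0.1452, 0.1405]
tool_rot: [3.141, -0.0, 1.867]
force: [-2.3, -0.3, 6.0]
grip_width: 0.0175
finger_force: 59.5
```

```bash
python3 -m crank '{"travel":[[0,0,0],[0,0,0],[0,0,-0.05],[0,0,-0.05],[0,0,-0.05]],"turn":[[0,0,0],[0,0,0],[0,0,0],[0,0,0],[0,0,0]],"gripper":[1,1,1,1,1]}'
```

```text
clock: 12.3
position: [0.5884, 0.1453, 0.1398]
tool_rot: [3.142, 0.0, 1.867]
force: [-0.2, 0.1, 3.0]
grip_width: 0.0177
finger_force: 58.9
```

The tab is found, at the 32 mm tread with about 4.6 N. I press gently in 1 mm steps.

```bash
python3 -m crank '{"travel":[[0,0,-0.03],[0,0,-0.06],[0,0,-0.1],[0,0,-0.1],[0,0,-0.1]],"turn":[[0,0,0],[0,0,0],[0,0,0],[0,0,0],[0,0,0]],"gripper":[1,1,1,1,1]}'
python3 -m crank '{"travel":[[0,0,-0.03],[0,0,-0.06],[0,0,-0.1],[0,0,-0.1],[0,0,-0.1]],"turn":[[0,0,0],[0,0,0],[0,0,0],[0,0,0],[0,0,0]],"gripper":[1,1,1,1,1]}'
```

```text
clock: 12.8
position: [0.5883, 0.1453, 0.1386]
tool_rot: [-3.142, 0.0, 1.867]
force: [0.0, -0.2, 0.0]
grip_width: 0.0178
finger_force: 58.5
clock: 13.3
position: [0.5884, 0.1453, 0.138]
tool_rot: [3.141, -0.0, 1.867]
force: [-1.1, -0.5, 3.5]
grip_width: 0.0172
finger_force: 59.2
```

```bash
python3 -m crank '{"travel":[[0,0,-0.03],[0,0,-0.06],[0,0,-0.1],[0,0,-0.1],[0,0,-0.1]],"turn":[[0,0,0],[0,0,0],[0,0,0],[0,0,0],[0,0,0]],"gripper":[1,1,1,1,1]}'
python3 - <<'E'
from h import *
for i in range(4): print(bot.observe()['force'].round(1)); f=grab('top','t1')
a=np.array(load('top0')['pixels'])[205:275,190:320]; b=np.array(f['pixels'])[205:275,190:320]
cv2.imwrite('pics/t1c.png',cv2.cvtColor(cv2.resize(np.vstack([a,b]),None,fx=4,fy=4,interpolation=cv2.INTER_NEAREST),cv2.COLOR_RGB2BGR))
E
```

```text
clock: 13.8
position: [0.5884, 0.1453, 0.1368]
tool_rot: [3.141, -0.0, 1.867]
force: [-0.7, 0.4, 4.2]
grip_width: 0.0176
finger_force: 59.2
[-0.7  0.4  4.2]
[-1.5 -0.3  5. ]
[-1.1  0.7  5.5]
[-0.8 -0.1  4.3]
```

View pics/t1c.png

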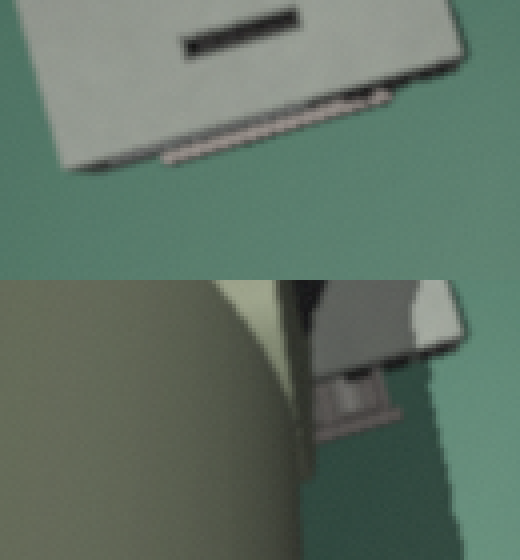

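The lower crop shows the tray slid out, its front about 10 px (roughly 20 mm) farther than in the upper one. I withdraw the pin and carry it back.

```bash
python3 -m crank '{"travel":[[0,0,0.3],[0,0,0.8],[0,0,1.4],[0,0,2],[0,0,2.6]],"turn":[[0,0,0],[0,0,0],[0,0,0],[0,0,0],[0,0,0]],"gripper":[1,1,1,1,1]}'
python3 -m crank '{"travel":[[0,0,0.7],[0,0,1.7],[0,0,3],[0,0,4],[0,0,4.9]],"turn":[[0,0,0],[0,0,0],[0,0,0],[0,0,0],[0,0,0]],"gripper":[1,1,1,1,1]}'
python3 -m crank '{"travel":[[-0.5,-3,0],[-1.5,-7,0],[-2.3,-11,0],[-3,-15,0],[-3.5,-19,0]],"turn":[[0,0,1.3],[0,0,1.3],[0,0,1.3],[0,0,1.3],[0,0,1.3]],"gripper":[1,1,1,1,1]}'
python3 -m crank '{"travel":[[-0.7,-4,0],[-1.5,-8,0],[-2.2,-12,0],[-2.8,-14.5,0],[-3.1,-15.4,0]],"turn":[[0,0,0],[0,0,0],[0,0,0],[0,0,0],[0,0,0]],"gripper":[1,1,1,1,1]}'
python3 -m crank '{"travel":[[0,0,0],[0,0,0],[0,0,0],[0,0,0],[0,0,0]],"turn":[[0,0,0],[0,0,0],[0,0,0],[0,0,0],[0,0,0]],"gripper":[1,1,1,1,1]}'
python3 - <<'E'
from h import *
f=grab('wrist','w5'); s=bot.observe(); print(s['position'],s['tool_rot'],s['force'])
a=np.array(load('w3')['pixels'])[170:400,270:380]; b=np.array(f['pixels'])[170:400,270:380]
cv2.imwrite('pics/cmp.png',cv2.cvtColor(cv2.resize(np.hstack([a,b]),None,fx=2.5,fy=2.5,interpolation=cv2.INTER_NEAREST),cv2.COLOR_RGB2BGR))
E
```

```text
clock: 14.5
position: [0.5883, 0.1452, 0.1633]
tool_rot: [-3.142, 0.0, 1.867]
force: [-1.1, -0.7, -0.4]
grip_width: 0.0172
finger_force: 58.6
clock: 15.0
position: [0.5885, 0.1453, 0.213]
tool_rot: [3.141, -0.0, 1.867]
force: [-0.4, -0.3, -0.0]
grip_width: 0.0175
finger_force: 58.6
clock: 15.5
position: [0.5528, -0.0462, 0.2124]
tool_rot: [3.141, -0.0, 1.89]
force: [1.0, -0.3, -1.7]
grip_width: 0.0176
finger_force: 58.7
clock: 16.0
position: [0.5214, -0.2017, 0.2123]
tool_rot: [-3.141, 0.001, 1.886]
force: [-0.1, 1.3, -1.2]
grip_width: 0.0174
finger_force: 58.7
clock: 16.5
position: [0.5226, -0.198, 0.2118]
tool_rot: [3.142, -0.0, 1.891]
force: [-0.7, 0.5, -1.4]
grip_width: 0.0172
finger_force: 58.7
[ 0.52255104 -0.19819234  0.21179731] [ 3.14156443e+00 -7.83256653e-05  1.89024485e+00] [-0.64642231 -0.38641763 -1.4278254 ]
```

View pics/cmp.png

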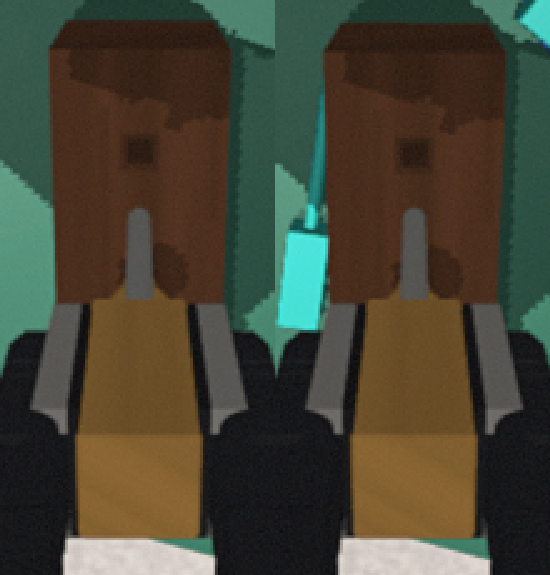

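The grip is unchanged: handle and tip match the earlier view, with the hole at about (326,231). A turquoise look-alike now appears near the block's left side. That was also my 11th picture, one over the limit of 10, so I view no more and work numerically. I'll locate the turquoise things by mask.

```bash
python3 - <<'E'
from h import *
grab('scene','s2'); grab('top','t2'); grab('scene','s3')
for tag in('top0','t2','w3','w5','scene0','s2','s3'):
    f=load(tag); hsv=cv2.cvtColor(np.array(f['pixels']),cv2.COLOR_RGB2HSV)
    m=cv2.inRange(hsv,(82,130,90),(125,255,255)); print(tag)
    for c in cv2.findContours(m,cv2.RETR_EXTERNAL,cv2.CHAIN_APPROX_SIMPLE)[0]:
        if 40<cv2.contourArea(c)<3000:
            x,y,w,h=cv2.boundingRect(c); uv=[x+w/2,y+h/2]; col=hsv[int(uv[1]),int(uv[0])]
            print('  ',(x,y,w,h),int(col[0]),onz(f,uv,.11)[0,:2].round(3))
f=load('w5');hsv=cv2.cvtColor(np.array(f['pixels']),cv2.COLOR_RGB2HSV)
E
```

```text
top0
   (423, 293, 12, 11) 87 [ 0.431 -0.201]
   (369, 257, 11, 11) 110 [ 0.498 -0.095]
   (371, 226, 12, 12) 87 [ 0.557 -0.1  ]
   (417, 185, 12, 12) 87 [ 0.638 -0.189]
t2
   (374, 187, 35, 76) 87 [ 0.571 -0.128]
   (345, 180, 22, 51) 87 [ 0.607 -0.059]
w3
   (448, 242, 38, 47) 87 [ 0.631 -0.183]
   (186, 193, 34, 33) 87 [ 0.429 -0.203]
   (401, 108, 34, 37) 87 [ 0.556 -0.101]
   (322, 72, 37, 40) 109 [ 0.499 -0.097]
w5
   (270, 205, 21, 98) 77 [ 0.492 -0.218]
   (367, 162, 94, 81) 88 [ 0.573 -0.149]
   (400, 118, 74, 10) 88 [ 0.566 -0.094]
   (325, 117, 49, 53) 109 [ 0.515 -0.125]
   (475, 108, 52, 24) 87 [ 0.606 -0.079]
scene0
   (216, 279, 14, 50) 86 [ 0.696 -0.201]
   (243, 232, 18, 62) 89 [ 0.598 -0.118]
   (187, 228, 12, 33) 88 [ 0.486 -0.209]
   (531, 197, 21, 13) 107 [0.639 0.582]
   (60, 123, 59, 49) 110 [-0.168 -0.376]
   (67, 52, 50, 48) 110 [-1.066 -0.325]
   (317, 8, 65, 43) 110 [-1.715  1.283]
s2
   (261, 290, 40, 32) 88 [ 0.742 -0.112]
   (229, 275, 16, 49) 88 [ 0.694 -0.176]
   (531, 198, 21, 12) 107 [0.641 0.58 ]
   (60, 123, 59, 49) 110 [-0.168 -0.376]
   (67, 52, 50, 48) 109 [-1.066 -0.325]
   (317, 8, 65, 43) 110 [-1.715  1.283]
s3
   (261, 290, 39, 32) 88 [ 0.742 -0.112]
   (229, 275, 16, 49) 88 [ 0.694 -0.176]
   (531, 198, 21, 12) 108 [0.641 0.58 ]
   (60, 123, 59, 48) 110 [-0.172 -0.376]
   (67, 52, 50, 48) 110 [-1.066 -0.325]
   (317, 8, 65, 43) 110 [-1.715  1.283]
```

The look-alikes have shifted and now lie low on the table; the one by the block is about 18 mm high, which is clear of the fingers at z > 0.08. Before descending I check that the judged things haven't moved.

```bash
python3 - <<'E'
from h import *
def cs(tag,lo,hi,box,amin=25):
    f=load(tag); hsv=cv2.cvtColor(np.array(f['pixels']),cv2.COLOR_RGB2HSV); x0,y0,x1,y1=box
    m=cv2.inRange(hsv,lo,hi)[y0:y1,x0:x1]
    return [tuple(int(v) for v in np.add(cv2.boundingRect(c),(x0,y0,0,0))) for c in cv2.findContours(m,cv2.RETR_EXTERNAL,cv2.CHAIN_APPROX_SIMPLE)[0] if cv2.contourArea(c)>amin]
for a in('scene0','s2'):
    print(a,'brass',cs(a,(14,90,120),(30,255,255),(130,235,240,300)))
    print(a,'case',cs(a,(5,90,100),(18,255,255),(240,300,330,360)))
for a in('top0','t2'):
    print(a,'case',cs(a,(5,90,60),(18,255,255),(340,140,400,195)),'gauge',cs(a,(0,0,150),(180,60,255),(120,235,165,280)))
f=load('w5'); print('turq', onz(f,[[274,268],[291,245],[290,208]],.018).round(3).tolist(), 'w5 case',cs('w5',(5,110,100),(18,255,255),(440,100,640,260)),'w3 case',cs('w3',(5,110,100),(18,255,255),(440,100,640,260)))
E
```

```text
scene0 brass [(150, 267, 13, 23), (173, 260, 14, 19), (196, 246, 14, 25)]
scene0 case [(263, 315, 36, 34)]
s2 brass [(150, 267, 13, 23), (173, 260, 13, 19)]
s2 case [(263, 315, 36, 34)]
top0 case [(357, 152, 26, 32)] gauge [(132, 248, 18, 19)]
t2 case [(357, 152, 26, 32)] gauge [(132, 247, 18, 20)]
turq [[0.488, -0.27, 0.018], [0.498, -0.24, 0.018], [0.486, -0.203, 0.018]] w5 case [(496, 150, 73, 52)] w3 case [(496, 149, 73, 51)]
```

The other pins, parts case and gauge have not moved. Lowering the pin into its hole.

```bash
python3 -m crank '{"travel":[[0,-0.05,-1.5],[0,-0.05,-3],[0,-0.05,-4.3],[0,-0.05,-5.2],[0,-0.05,-5.4]],"turn":[[0,0,0],[0,0,0],[0,0,0],[0,0,0],[0,0,0]],"gripper":[1,1,1,1,1]}'
python3 -m crank '{"travel":[[0,0,-0.2],[0,0,-0.5],[0,0,-0.8],[0,0,-1.1],[0,0,-1.4]],"turn":[[0,0,0],[0,0,0],[0,0,0],[0,0,0],[0,0,0]],"gripper":[1,1,1,1,1]}'
```

```text
clock: 17.2
position: [0.522, -0.1991, 0.1568]
tool_rot: [-3.14, -0.001, 1.889]
force: [-0.0, 0.4, -0.9]
grip_width: 0.017
finger_force: 58.6
clock: 17.7
position: [0.5224, -0.1993, 0.1437]
tool_rot: [3.141, 0.0, 1.889]
force: [-0.3, 0.0, -0.6]
grip_width: 0.0174
finger_force: 58.6
```

```bash
python3 -m crank '{"travel":[[0,0.04,-0.7],[0,0.04,-1.6],[0,0.04,-2.5],[0,0.04,-3.4],[0,0.04,-4]],"turn":[[0,0,0],[0,0,0],[0,0,0],[0,0,0],[0,0,0]],"gripper":[1,1,1,1,1]}'
python3 -m crank '{"travel":[[0,0,-0.6],[0,0,-1.2],[0,0,-1.7],[0,0,-2],[0,0,-2.15]],"turn":[[0,0,0],[0,0,0],[0,0,0],[0,0,0],[0,0,0]],"gripper":[1,1,1,1,1]}'
```

```text
clock: 18.2
position: [0.522, -0.1988, 0.1026]
tool_rot: [-3.141, -0.0, 1.889]
force: [-0.4, -0.2, -0.1]
grip_width: 0.0172
finger_force: 58.6
clock: 18.7
position: [0.5223, -0.1989, 0.0821]
tool_rot: [-3.141, -0.0, 1.889]
force: [0.3, 0.2, -0.4]
grip_width: 0.0176
finger_force: 58.6
```

```bash
python3 -m crank '{"travel":[[0,0,-0.05],[0,0,-0.05],[0,0,-0.05],[0,0,-0.05],[0,0,-0.05]],"turn":[[0,0,0],[0,0,0],[0,0,0],[0,0,0],[0,0,0]],"gripper":[1,1,0.7,0.4,0.3]}' 20
python3 -m crank '{"travel":[[0,0,0],[0,0,0],[0,0,0],[0,0,0],[0,0,0]],"turn":[[0,0,0],[0,0,0],[0,0,0],[0,0,0],[0,0,0]],"gripper":[0.2,0.1,0.1,0.1,0.1]}'
python3 -m crank '{"travel":[[0,0,1],[0,0,3],[0,0,6],[0,0,10],[0,0,14]],"turn":[[0,0,0],[0,0,0],[0,0,0],[0,0,0],[0,0,0]],"gripper":[0.1,0.1,0.1,0.1,0.1]}'
python3 -m crank '{"travel":[[0,0,2],[0,0,4],[0,0,4],[0,0,4],[0,0,4]],"turn":[[0,0,0],[0,0,0],[0,0,0],[0,0,0],[0,0,0]],"gripper":[0.1,0.1,0.1,0.1,0.1]}'
python3 - <<'E'
from h import *
for t in('scene','top','wrist'): grab(t,t+'9')
for a in('scene0','scene9'):
    f=load(a);hsv=cv2.cvtColor(np.array(f['pixels']),cv2.COLOR_RGB2HSV); m=cv2.inRange(hsv,(14,90,120),(30,255,255))[235:300,130:240]
    print(a,[tuple(int(v) for v in np.add(cv2.boundingRect(c),(130,235,0,0))) for c in cv2.findContours(m,cv2.RETR_EXTERNAL,cv2.CHAIN_APPROX_SIMPLE)[0] if cv2.contourArea(c)>25])
# tray panel visible in top view: grey-pink strip below tester front
for a in('top0','top9'):
    f=load(a);hsv=cv2.cvtColor(np.array(f['pixels']),cv2.COLOR_RGB2HSV)
    col=hsv[225:262,275]; print(a,[(225+i,int(c[0]),int(c[1]),int(c[2])) for i,c in enumerate(col)][::2])
E
```

```text
clock: 19.2
position: [0.5224, -0.1989, 0.0819]
tool_rot: [3.141, 0.0, 1.889]
force: [0.3, 0.1, 0.6]
grip_width: 0.0542
finger_force: 0.0
clock: 19.7
position: [0.5224, -0.1988, 0.0818]
tool_rot: [-3.142, 0.0, 1.889]
force: [-0.5, -1.2, -0.1]
grip_width: 0.0765
finger_force: 0.0
clock: 20.2
position: [0.5219, -0.1989, 0.2239]
tool_rot: [-3.141, 0.0, 1.889]
force: [0.1, 0.7, 0.3]
grip_width: 0.077
finger_force: 0.0
clock: 20.7
position: [0.522, -0.1987, 0.2613]
tool_rot: [-3.141, -0.001, 1.889]
force: [0.8, 0.3, 0.1]
grip_width: 0.0768
finger_force: 0.0
scene0 [(150, 267, 13, 23), (173, 260, 14, 19), (196, 246, 14, 25)]
scene9 [(150, 267, 13, 23), (173, 260, 13, 19), (196, 246, 13, 25)]
top0 [(225, 53, 13, 153), (227, 54, 12, 109), (229, 10, 21, 72), (231, 11, 20, 140), (233, 42, 13, 96), (235, 76, 77, 122), (237, 77, 73, 125), (239, 76, 75, 125), (241, 78, 75, 126), (243, 78, 75, 126), (245, 78, 75, 126), (247, 77, 76, 127), (249, 76, 74, 127), (251, 76, 73, 129), (253, 77, 74, 128), (255, 76, 74, 128), (257, 77, 72, 128), (259, 76, 72, 127), (261, 77, 72, 127)]
top9 [(225, 50, 13, 171), (227, 50, 13, 122), (229, 30, 10, 130), (231, 27, 12, 189), (233, 26, 11, 183), (235, 26, 11, 169), (237, 26, 13, 155), (239, 21, 18, 141), (241, 15, 20, 156), (243, 15, 18, 144), (245, 77, 74, 134), (247, 77, 75, 143), (249, 77, 75, 142), (251, 77, 72, 141), (253, 77, 73, 143), (255, 76, 74, 142), (257, 77, 73, 143), (259, 76, 73, 143), (261, 76, 74, 144)]
```

The pin is home: its handle is at the same scene pixels as at the start. The tray front has moved from about row 231 to row 242, roughly 21 mm, so it stays out. Handing in.

```bash
python3 -c "
from workcell import bot
print(bot.job_done())"
```

```text
the job is handed in; nothing more can be done
None
```

Handed in at about 21 s with the tray about 20 mm out and the pin released back in its own hole; the other pins, parts case and gauge had not moved, but several turquoise/blue look-alikes ended up displaced or knocked over (cause unknown) and I viewed 11 pictures, one over the limit of 10.

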